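# Dispense one mounting plate and slide it onto the work mat

### The job

Press the dispenser's orange plunger fully down once and let it spring back up, so that a single white mounting plate comes out of the outlet. Then push that plate along the bench with the fingertips, without lifting it, until it lies flat and wholly on the round blue mat. Leave the other plates in the dispenser, do not disturb the things standing around, and finish clear of everything.

Things in the scene. Friction and masses are not known exactly. Their poses are not given: they have to be found in the camera images.
- dispenser: Fixed plate dispenser on the bench. Origin: on the magazine's vertical axis at bench level. -x points out of the outlet, +x to the plunger tower. Magazine: clear walls, open top, 50 mm high, 54 mm wide, front face 28 mm before the origin. White tower: x=+25 to +104 mm, 58 mm wide, 50 mm high. A second press would push out the next plate, which drops down as the plunger rises.
- outlet (a point): Where the plate's centre comes to lie after a full press: on the bench 52 mm along the dispenser's -x from its origin (up to 20 mm farther if pressed fast). The plate comes out through an 18 mm high slot at bench level.
- plunger_top (a point): Centre of the top of the orange round plunger cap (40 mm diameter, 10 mm thick), 64 mm along +x from the dispenser's origin and 86 mm above the bench when up. The point moves down with the cap.
- plunger (a joint): Plunger travel, pressed straight down: 0 = up, 0.024 m = fully down. A spring returns it; it resists with about 3 N at the top to 8 N at the bottom, and up to 4 N more from the plates' friction. It drives the steel pusher at 2.3 times its travel.
- plate1: The bottom plate in the magazine at the start, the one that comes out: loose flat white plastic disc, 40 mm diameter, 14 mm thick, about 15 g, with a small grey dot in the middle. Origin: centre of its underside; z up.
- plate2: Middle plate of the three at the start, same disc, stacked on plate1. Origin: centre of its underside.
- plate3: Top plate of the three at the start, same disc, stacked on plate2. Origin: centre of its underside.
- mat: Round blue work mat lying flush on the bench (less than 1 mm thick, so a plate slides onto it freely), 94 mm diameter, to the left or to the right of the outlet. Origin: its centre at bench level.
- jaw: Loose plaster model of a lower jaw, 50 by 58 mm, 29 mm high, standing on the side of the outlet opposite to the mat. Origin: centre of its underside. Not to be disturbed.
- pot: Small open green plastic pot, 56 mm diameter, 45 mm high, to the left of the plunger tower. Origin: centre of its underside. Not to be disturbed.
- jar: Amber glass jar with white cap, 50 mm diameter, 60 mm high, to the right of the plunger tower. Origin: centre of its underside. Not to be disturbed.
- knife: Wax knife with a round wooden handle and a narrow steel blade, 170 mm long, 12 mm thick, lying flat across the bench behind the dispenser (+x side). Origin: under its middle. Not to be disturbed.
Mind the look-alikes: they are no part of the job. Of the things that look like the dispenser, the smallest one is meant.

How it is judged:
On the way, in this order (a step that is already met when the one before it is completed fails the run):
1. the plunger is pressed fully down (at least 21 of its 24 mm) (value of joint plunger above 0.021 m).
2. the plunger is up again and one plate lies out of the outlet on the bench (value of joint plunger below 0.004 m and x of plate1 in the frame of dispenser below -0.038 m and height (world z) of plate1 below 0.004 m), for 0.2 s.
At the end, for the whole second after the job is handed in: The ejected plate lies flat, at rest on the bench with its centre within 28 mm of the mat's centre (wholly on the mat, 1 mm grace); the plunger is up; the two other plates are stacked in the magazine, within 8 mm of its axis (horizontal distance between plate1 and mat below 0.028 m and height (world z) of plate1 below 0.003 m and angle between plate1's own z axis and vertical below 0.1 rad and linear speed of plate1 below 0.01 m/s and value of joint plunger below 0.004 m and horizontal distance between each of plate2, plate3 and dispenser below 0.008 m and height (world z) of plate2 below 0.004 m and height (world z) of plate3 below 0.018 m); the robot touches nothing.
It fails at once if the dispensed plate is lifted off the bench (its underside's centre more than 8 mm up) (height (world z) of plate1 above 0.008 m).
It fails at once if another plate leaves the magazine, sideways or upwards (horizontal distance between any of plate2, plate3 and dispenser above 0.012 m or height (world z) of plate2 above 0.024 m or height (world z) of plate3 above 0.038 m).
It fails at once if the jaw model, pot, jar or wax knife is disturbed (moved more than 15 mm) (distance of any of jaw, pot, jar, knife from where it was at the start of the episode above 0.015 m).
It also fails if it takes over 45 s, if anything falls off the work surface, if the arm or the gripper's body presses on something with over 40 N, if the wrist force passes 120 N, or if a joint passes its speed limit or range.

### The arm

A 6-joint arm with a two-finger parallel gripper is mounted at the origin on the work surface. World frame = base frame: x ahead of the robot, y to its left, z up, the work surface at z = 0. Lengths are in m, angles in rad, forces in N, time in s.
With the tool pointing down it reaches from about 0.325 to 0.925 m from the base axis. Payload 3.1 kg.
Tool frame: the origin (TCP) lies at the very end of the fingers, on their centre line; the grasp point (between the pads) lies 19 mm behind it; z points along the fingers, y is the line along which they close (so a half turn about z gives the same grasp; the last joint's range is limited). The gripper opens to 85 mm and grips with 20 to 120 N. Pads are 22 mm wide; open, the fingers measure 114 mm over their backs; the gripper's body (76 mm by 85 mm) begins 54 mm behind the grasp point. The pads swing forward as they close: fully open they stand 13 mm farther back than shut.
Start: joints at [1.202, 0.217, 1.613, -0, 1.311, -0.112], TCP at [0.159, 0.605, 0.231] pointing down, gripper open.
Joint ranges: [-2.75, 2.75], [-0.78, 2.1], [0.31, 2.55], [-1.13, 4.27], [0.13, 2.63], [-2.58, 2.58]. Speed limits (rad/s): [2.79, 2.79, 3.14, 3.14, 3.14, 3.14].

### API

Orientations are given as a unit quaternion [x, y, z, w].
In Python, from rig import * gives the robot as it stands. The module is installed in compiled form; this text tells all that it offers.
- The arm moves only by the tool step_arm, never from a script. Its arguments are lists of equal length, an entry for each row: "rot": the turn, a rotation vector about the tool's x, y, z as a fraction of full scale, a list of three; "travel": the shift along the tool's x, y, z as a fraction of full scale, a list of three; "fingers": the opening, from -1 (shut) to 1 (fully open). A call has 1 to 5 rows; each row is the pose to reach, as a shift and turn from the pose commanded when the call began, along the tool's axes at that moment; what a row does not reach only later rows make up. Full scale, the value 1, is 150 mm for a shift and 120 degrees for a turn. A row lasts 1/8 s, in which the tool goes at most 62.5 mm and 10.7 degrees, less where a joint would pass 70% of its speed; a pose out of reach is approached as far as the arm can. A call with a number of a shift or a turn outside -1 to 1 is refused whole. A call with a gripper value outside its range is refused whole. The fingers move at their own pace and stop on an object; "force" is the grip in N (left out, the last holds). Time passes only in rows, so rows that repeat a pose let the fingers close. It gives the time, the measured TCP pose, the force, the opening and the grip force at its end, in the units of the state.
- observe(): the state, without advancing time (a new reading comes with each control period).
- snapshot(name): name is "scene" or "top"; returns (picture, depth): 420x560x3 uint8, red, green, blue; 420x560 float32, m along the optical axis (not along the pixel's ray), 0 where there is no reading.
- camera_model(name): a dict with "mtx" (3x3 intrinsics, pixels), "k1" (the pictures are not rectified: a ray, as slopes to the right and down, at radius r is drawn at 1 + k1 r^2 times it, then the intrinsics apply), "T" (4x4, takes a point from camera to world coordinates). Camera axes: x right, y down, z forward; pixel columns grow to the right and rows downward; lengths in m; the calibration is good to about 2 mm. A picture is of the moment at which its call begins. camera_model takes no time and is no camera call.
- hand_in(): hands the job in; it is judged then, once.
The state is a dict: "time": time; "joint_pos": joint angles; "joint_velocities": joint speeds; "joint_efforts": joint torques, N m; "eef_pos": TCP position; "tcp_rot": TCP orientation; "force": force on the tool from outside, world axes, zero at the start; "ft_torque": the same for the moment, N m; "finger_gap": finger opening in m; "finger_force": force on a finger pad.
Only numpy, scipy, OpenCV 4.12 (cv2) and the standard library are available. Lean on these libraries where they do the work, as an engineer would, in place of code of your own. Each camera call takes 0.05 s, during which the arm holds its last target. There are 200 camera calls.

## Working session

There is one attempt and no reset: what is moved stays moved. The work goes in short steps, Python scripts to look and compute and a tool call to move; the robot and the scene stay as the last step left them, time stands still between calls to the robot, and variables do not carry over. Pictures are saved under pics/ and viewed, at most 10 in all, crops included, and the job is handed in when it is done.

Besides the shell and the picture viewer there is one more tool, called after ">>>" by a JSON object that holds its "op" and its "data", one argument or row to a line. step_arm: Moves the arm, as the interface text tells. Shift numbers are shares of 150 mm and turn numbers shares of 120 degrees, none past 1 either way. Its arguments: {"type":"object","properties":{"rot":{"type":"array"},"travel":{"type":"array"},"fingers":{"type":"array"},"force":{"type":"number"}},"required":["rot","travel","fingers"]}

```bash
mkdir -p pics; cat > h.py <<'E'
from rig import *
import numpy as np, cv2
from scipy.spatial.transform import Rotation as R
def save(n,f):
    p,d=snapshot(n); cv2.imwrite(f'pics/{f}.png',p[:,:,::-1]); np.save(f'pics/{f}.npy',d); return p,d
def ray(n,u,v):
    c=camera_model(n);K=np.array(c['mtx']);T=np.array(c['T'])
    x=(u-K[0,2])/K[0,0];y=(v-K[1,2])/K[1,1];a,b=x,y
    for _ in range(20):
        s=1+c['k1']*(a*a+b*b);a,b=x/s,y/s
    return T[:3,3],T[:3,:3]@np.array([a,b,1.])
def atz(n,u,v,z):
    o,d=ray(n,u,v);return o+d*(z-o[2])/d[2]
def atd(n,u,v,D):
    o,d=ray(n,u,v);return o+d*D[int(round(v)),int(round(u))]
E
python3 - <<'E'
from h import *
for n in('scene','top'):
    save(n,n+'0');c=camera_model(n);print(n,np.round(c['T'],3).tolist(),c['mtx'],c['k1'])
print(observe())
E
```

```text
scene [[0.746, 0.366, -0.556, 0.953], [0.665, -0.406, 0.626, -0.328], [0.003, -0.837, -0.547, 0.462], [0.0, 0.0, 0.0, 1.0]] [[384.48911846   0.         280.03868306]
 [  0.         384.48911846 209.98575265]
 [  0.           0.           1.        ]] -0.010000837910694947
top [[-0.019, -0.998, 0.055, 0.513], [-0.999, 0.02, 0.026, 0.087], [-0.027, -0.055, -0.998, 0.854], [0.0, 0.0, 0.0, 1.0]] [[414.66298409   0.         284.32044225]
 [  0.         414.66298409 212.35672065]
 [  0.           0.           1.        ]] -0.055073606517018085
{'time': 0.1, 'joint_pos': array([ 1.20175389e+00,  2.17732322e-01,  1.61476168e+00, -1.20350690e-05,
        1.31134750e+00, -1.12179020e-01]), 'joint_velocities': array([-0.000351  , -0.00088882, -0.00468191, -0.00080471,  0.00063074,
        0.00035985]), 'joint_efforts': array([-1.42628680e-03, -3.98073828e+01, -3.04970956e+01, -2.59738672e-04,
        4.12805588e-03, -9.17286343e-06]), 'eef_pos': array([0.15847977, 0.60380566, 0.23007189]), 'tcp_rot': array([ 1.28077309e-01,  9.91763550e-01, -1.09341782e-03, -2.62298620e-04]), 'force': array([0.48863788, 0.65423533, 0.14682992]), 'ft_torque': array([ 0.00218301, -0.0024832 ,  0.02133655]), 'finger_force': 0.0, 'finger_gap': 0.08521551265658969}
```

View pics/scene0.png

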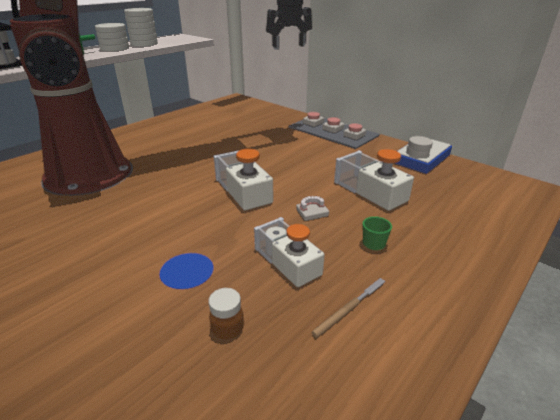

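View pics/top0.png

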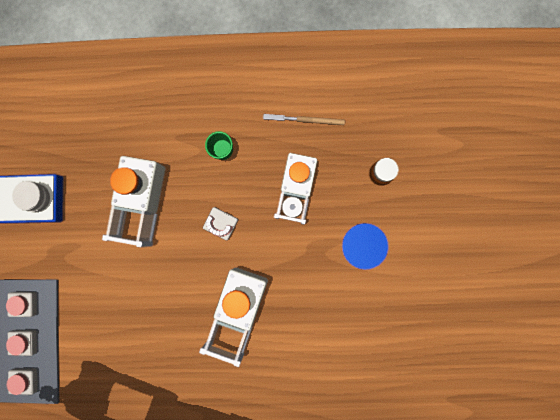

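Three dispensers appear in the top view: (297,187), (235,315) and (135,200). The one at (297,187) is the smallest. It holds the plates, and it has the pot and jar beside it and the mat at (365,246). I'll confirm this in an enlarged crop.

```bash
python3 - <<'E'
from h import *
i=cv2.imread('pics/top0.png');cv2.imwrite('pics/c1.png',cv2.resize(i[130:280,200:400],None,fx=4,fy=4,interpolation=cv2.INTER_CUBIC))
D=np.load('pics/top0.npy');S=np.load('pics/scene0.npy')
for nm,u,v in[('cap',299,172),('capB',235,304),('capC',124,181),('plate3',292,206),('mat',365,246),('jar',386,170),('potrim',219,146),('jaw',220,223)]:
    print(nm,atd('top',u,v,D).round(4))
for nm,u,v in[('cap',298,232),('mat',187,270),('plate3',277,232)]:print('s',nm,atd('scene',u,v,S).round(4))
h=cv2.cvtColor(i,cv2.COLOR_BGR2HSV)
for nm,lo,hi in[('orange',(5,150,150),(18,255,255)),('blue',(110,180,80),(125,255,255))]:
    m=cv2.inRange(h,lo,hi);n,l,s,c=cv2.connectedComponentsWithStats(m)
    for k in range(1,n):
        if s[k,4]>150:print(nm,c[k].round(1),s[k])
E
```

```text
cap [0.6304 0.0782 0.0859]
capB [0.3922 0.1975 0.1114]
capC [0.618  0.4004 0.1101]
plate3 [0.5702 0.0928 0.0417]
mat [ 0.488  -0.0546  0.0014]
jar [ 0.6348 -0.0898  0.0591]
potrim [0.701  0.2424 0.0064]
jaw [0.5405 0.2406 0.0131]
s cap [0.637  0.0723 0.087 ]
s mat [ 0.4905 -0.0549  0.001 ]
s plate3 [0.5704 0.0945 0.042 ]
orange [305.4 215.6] [     0     28    560    392 182273]
orange [298.8 171.8] [289 162  21  20 327]
orange [133.4 224. ] [127 213  13  23 201]
orange [235.6 304. ] [222 290  28  29 588]
orange [230.2 336.5] [219 327  24  20 305]
orange [127.5 403.4] [ 107  383   46   37 1202]
orange [ 31.8 411.3] [  0 403  79  17 954]
blue [ 42.3 206.5] [  0 175  57  48 198]
blue [364.7 245.8] [ 343  224   44   45 1546]
```

View pics/c1.png

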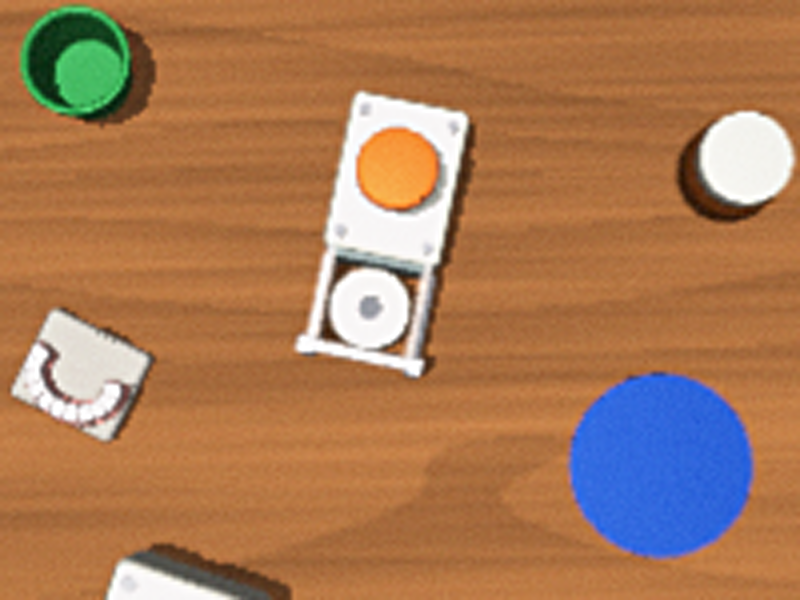

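The crop shows the cap centre at about (299,172), 86 mm high. plate3 is at (292,207), 42 mm high (top of a three-plate stack). The dispenser is the smallest of the three: the other caps stand at 110 mm. Its +x points about -13.5° in world. The mat is on its right and the jaw on its left, which matches the text. I'm moving to it now and turning so that tool x is parallel to the outlet face.

>>> {"op": "step_arm", "data": {
  "rot": [
    [0, 0, 0.088],
    [0, 0, 0.176],
    [0, 0, 0.264],
    [0, 0, 0.352],
    [0, 0, 0.44]
  ],
  "travel": [
    [-0.2, -0.13, 0],
    [-0.4, -0.26, 0],
    [-0.6, -0.39, 0],
    [-0.8, -0.52, 0],
    [-0.98, -0.65, 0]
  ],
  "fingers": [-1, -1, -1, -1, -1]
}}

```text
time: 0.72
eef_pos: [0.2766, 0.4716, 0.2306]
tcp_rot: [0.558, 0.83, -0.001, 0.0]
force: [-0.5, -0.2, 0.4]
finger_gap: 0.0001
finger_force: 0.0
```

```bash
cat >> h.py <<'E'
def to(x,y,z,head=None):
    s=observe();r=R.from_quat(s['tcp_rot']);M=r.as_matrix();p=s['eef_pos']
    t=M.T@(np.array([x,y,z])-p)/0.15
    h=np.degrees(np.arctan2(M[1,0],M[0,0]))
    print('t',round(s['time'],2),'pos',p.round(4),'head',h.round(2),'shares',t.round(3),'gap',round(s['finger_gap'],4),'F',s['force'].round(1),'tilt',M[:,2].round(3))
    if head is not None:
        g=R.from_euler('z',head,degrees=True).as_matrix()@np.diag([1,-1,-1.])
        print('rot',(R.from_matrix(M.T@g).as_rotvec(degrees=True)/120).round(3))
E
python3 -c "
from h import *
to(.631,.078,.11,76.5)"
```

```text
t 0.72 pos [0.2766 0.4716 0.2306] head 112.13 shares [-3.32   1.201  0.805] gap 0.0001 F [-0.5 -0.2  0.4] tilt [-0.001 -0.001 -1.   ]
rot [-0.     0.     0.297]
```

>>> {"op": "step_arm", "data": {
  "rot": [
    [0, 0, 0.088],
    [0, 0, 0.176],
    [0, 0, 0.264],
    [0, 0, 0.297],
    [0, 0, 0.297]
  ],
  "travel": [
    [-0.2, 0.07, 0],
    [-0.4, 0.14, 0],
    [-0.6, 0.22, 0],
    [-0.8, 0.29, 0],
    [-1, 0.36, 0]
  ],
  "fingers": [-1, -1, -1, -1, -1]
}}

```text
time: 1.35
eef_pos: [0.3837, 0.3539, 0.2307]
tcp_rot: [0.784, 0.621, -0.001, -0.0]
force: [-0.2, -0.7, 0.6]
finger_gap: -0.0002
finger_force: 0.0
```

```bash
python3 -c "
from h import *
to(.631,.078,.12,76.5)"
```

```text
t 1.35 pos [0.3837 0.3539 0.2307] head 76.82 shares [-1.414  2.025  0.738] gap -0.0002 F [-0.2 -0.7  0.6] tilt [-0.001 -0.001 -1.   ]
rot [-0.     0.     0.003]
```

>>> {"op": "step_arm", "data": {
  "rot": [
    [0, 0, 0.003],
    [0, 0, 0.003],
    [0, 0, 0.003],
    [0, 0, 0.003],
    [0, 0, 0.003]
  ],
  "travel": [
    [-0.14, 0.2, 0],
    [-0.28, 0.4, 0],
    [-0.42, 0.6, 0],
    [-0.56, 0.8, 0],
    [-0.7, 1, 0]
  ],
  "fingers": [-1, -1, -1, -1, -1]
}}

```text
time: 1.98
eef_pos: [0.5059, 0.2175, 0.2307]
tcp_rot: [0.785, 0.619, -0.0, -0.0]
force: [0.2, 0.3, -0.8]
finger_gap: 0.0001
finger_force: 0.0
```

>>> {"op": "step_arm", "data": {
  "rot": [
    [0, 0, 0],
    [0, 0, 0],
    [0, 0, 0],
    [0, 0, 0],
    [0, 0, 0]
  ],
  "travel": [
    [-0.14, 0.2, 0],
    [-0.28, 0.4, 0],
    [-0.42, 0.6, 0],
    [-0.56, 0.8, 0],
    [-0.7, 1, 0]
  ],
  "fingers": [-1, -1, -1, -1, -1]
}}

```text
time: 2.6
eef_pos: [0.6271, 0.0804, 0.2305]
tcp_rot: [0.785, 0.619, -0.0, -0.0]
force: [0.4, 1.1, -0.1]
finger_gap: -0.0005
finger_force: 0.0
```

```bash
python3 -c "
from h import *
to(.631,.078,.095,76.5)"
```

```text
t 2.6 pos [0.6271 0.0804 0.2305] head 76.48 shares [-0.01   0.03   0.903] gap -0.0005 F [ 0.4  1.1 -0.1] tilt [-0.001  0.    -1.   ]
rot [-0.001  0.    -0.   ]
```

>>> {"op": "step_arm", "data": {
  "rot": [
    [0, 0, 0],
    [0, 0, 0],
    [0, 0, 0],
    [0, 0, 0],
    [0, 0, 0]
  ],
  "travel": [
    [-0.01, 0.03, 0.25],
    [-0.01, 0.03, 0.5],
    [-0.01, 0.03, 0.75],
    [-0.01, 0.03, 0.92],
    [-0.01, 0.03, 0.92]
  ],
  "fingers": [-1, -1, -1, -1, -1]
}}

```text
time: 3.22
eef_pos: [0.6278, 0.0788, 0.0896]
tcp_rot: [0.785, 0.619, -0.003, -0.002]
force: [0.7, -0.0, -0.0]
finger_gap: 0.0002
finger_force: 0.0
```

>>> {"op": "step_arm", "data": {
  "rot": [
    [0, 0, 0],
    [0, 0, 0],
    [0, 0, 0],
    [0, 0, 0],
    [0, 0, 0]
  ],
  "travel": [
    [0, 0, 0.02],
    [0, 0, 0.04],
    [0, 0, 0.06],
    [0, 0, 0.08],
    [0, 0, 0.1]
  ],
  "fingers": [-1, -1, -1, -1, -1]
}}

```text
time: 3.85
eef_pos: [0.632, 0.0789, 0.0797]
tcp_rot: [0.785, 0.619, 0.001, 0.001]
force: [-1.2, -0.6, 6.0]
finger_gap: -0.0002
finger_force: 2.8
```

>>> {"op": "step_arm", "data": {
  "rot": [
    [0, 0, 0],
    [0, 0, 0],
    [0, 0, 0],
    [0, 0, 0],
    [0, 0, 0]
  ],
  "travel": [
    [0, 0, 0.02],
    [0, 0, 0.04],
    [0, 0, 0.06],
    [0, 0, 0.08],
    [0, 0, 0.1]
  ],
  "fingers": [-1, -1, -1, -1, -1]
}}

```text
time: 4.47
eef_pos: [0.632, 0.079, 0.0651]
tcp_rot: [0.785, 0.619, 0.001, 0.001]
force: [-1.8, 0.5, 8.2]
finger_gap: -0.0002
finger_force: 4.1
```

>>> {"op": "step_arm", "data": {
  "rot": [
    [0, 0, 0],
    [0, 0, 0],
    [0, 0, 0]
  ],
  "travel": [
    [0, 0, 0.02],
    [0, 0, 0.03],
    [0, 0, 0.03]
  ],
  "fingers": [-1, -1, -1]
}}

```text
time: 4.85
eef_pos: [0.6321, 0.0789, 0.062]
tcp_rot: [0.785, 0.619, 0.001, 0.001]
force: [-4.6, -1.0, 14.0]
finger_gap: 0.0002
finger_force: 6.7
```

>>> {"op": "step_arm", "data": {
  "rot": [
    [0, 0, 0],
    [0, 0, 0]
  ],
  "travel": [
    [0, 0, 0.015],
    [0, 0, 0.015]
  ],
  "fingers": [-1, -1]
}}

```text
time: 5.1
eef_pos: [0.6321, 0.079, 0.0619]
tcp_rot: [0.785, 0.619, 0.0, 0.0]
force: [-9.0, -0.8, 22.7]
finger_gap: 0.0001
finger_force: 11.3
```

The plunger is against its stop: the force rises and z stays at 62 mm. I'm raising it slowly.

>>> {"op": "step_arm", "data": {
  "rot": [
    [0, 0, 0],
    [0, 0, 0],
    [0, 0, 0],
    [0, 0, 0],
    [0, 0, 0]
  ],
  "travel": [
    [0, 0, -0.04],
    [0, 0, -0.08],
    [0, 0, -0.13],
    [0, 0, -0.18],
    [0, 0, -0.25]
  ],
  "fingers": [-1, -1, -1, -1, -1]
}}

```text
time: 5.72
eef_pos: [0.6298, 0.0789, 0.0935]
tcp_rot: [0.785, 0.619, -0.001, -0.001]
force: [-0.1, -1.1, 0.3]
finger_gap: 0.0003
finger_force: 0.0
```

>>> {"op": "step_arm", "data": {
  "rot": [
    [0, 0, 0],
    [0, 0, 0],
    [0, 0, 0],
    [0, 0, 0],
    [0, 0, 0]
  ],
  "travel": [
    [0.1, 0, -0.2],
    [0.3, 0, -0.4],
    [0.6, 0, -0.6],
    [0.8, 0, -0.7],
    [0.8, 0, -0.7]
  ],
  "fingers": [-0.72, -0.72, -0.72, -0.72, -0.72]
}}

```text
time: 6.35
eef_pos: [0.6594, 0.1978, 0.2005]
tcp_rot: [0.784, 0.62, 0.001, 0.0]
force: [0.3, -0.5, -0.5]
finger_gap: 0.012
finger_force: 0.0
```

```bash
python3 - <<'E'
from h import *
save('top','top1');save('scene','scene1')
i=cv2.imread('pics/top1.png');j=cv2.imread('pics/scene1.png')
cv2.imwrite('pics/c2.png',np.vstack([cv2.resize(i[150:275,200:400],None,fx=4,fy=4)[:, :],])) 
cv2.imwrite('pics/c3.png',cv2.resize(j[180:320,150:350],None,fx=4,fy=4))
to(.52,.14,.12,76.5)
E
```

```text
t 6.45 pos [0.6578 0.1952 0.1978] head 76.52 shares [-0.571 -0.807  0.522] gap 0.012 F [ 0.3  0.4 -0.4] tilt [-0.003 -0.001 -1.   ]
rot [-0.001  0.001  0.   ]
```

View pics/c2.png

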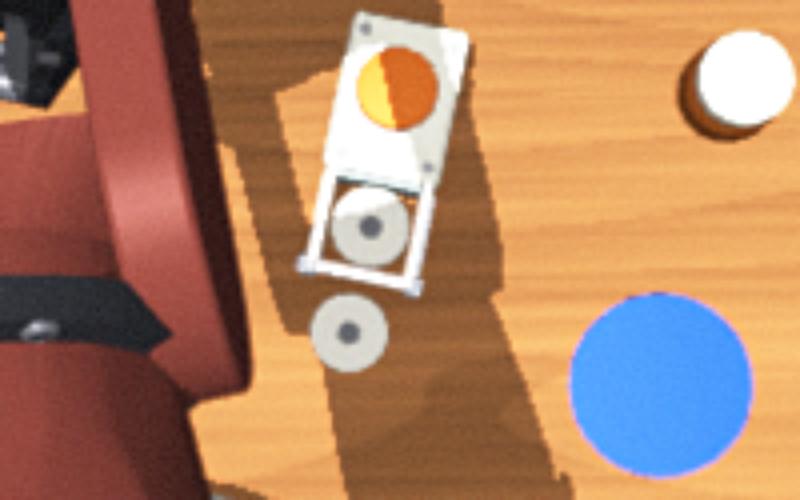

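View pics/c3.png

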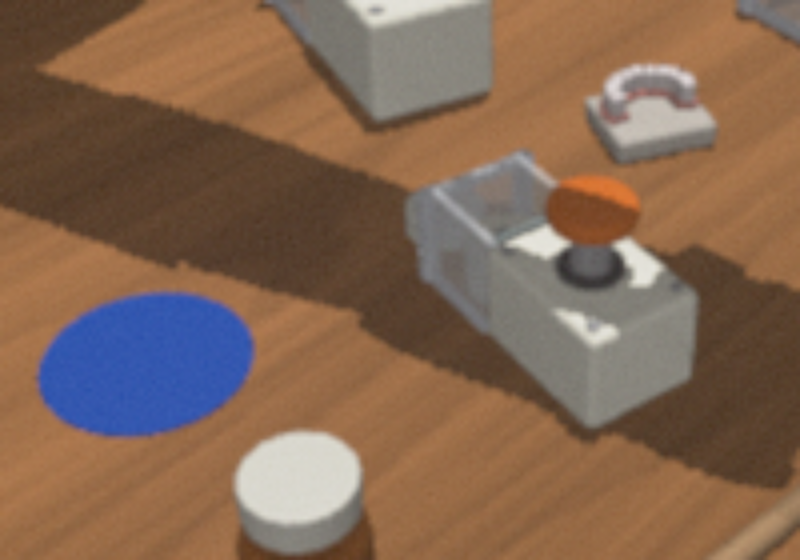

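The top crop shows one plate out of the outlet, with its dot at about (287.2,233.2). Two plates are left in the magazine at (292.5,206.5), and the plunger is up. The scene crop shows the same, with the plate hidden behind the magazine.

```bash
python3 - <<'E'
from h import *
D=np.load('pics/top1.npy')
P=atz('top',287.2,233.2,.014);Mt=atz('top',364.9,246,0);print(P,atd('top',287,233,D),Mt,atd('top',292.5,206.7,D))
O=atz('top',292.4,206.8,.028);C=atz('top',299,172,.086);u=(C-O)[:2];print('O',O,'head',np.degrees(np.arctan2(u[1],u[0])),np.linalg.norm(u))
for p in[(305.5,222.5),(274.5,216.2)]:print('lip',atz('top',*p,.05))
u/=np.linalg.norm(u);n=np.array([u[1],-u[0]]) # -y of dispenser
print('P rel',(P-O)[:2]@u,(P-O)[:2]@n,'M rel',(Mt-O)[:2]@u,(Mt-O)[:2]@n,'n head',np.degrees(np.arctan2(n[1],n[0])))
s=P[:2]-n*.045-u*0.002;print('start',s);to(*s,.10,76.5)
E
```

```text
[0.51718303 0.103842   0.014     ] [0.51760646 0.10428121 0.01196126] [ 0.48793334 -0.05457437  0.        ] [0.56972142 0.09195481 0.02840728]
O [0.5695535  0.09216092 0.028     ] head -12.951235006739097 0.06240681168752282
lip [0.53703062 0.06724938 0.05      ]
lip [0.5504646  0.12715844 0.05      ]
P rel -0.0536562140960388 0.0003534247843238037 M rel -0.04665728320797978 0.1612953563757345 n head -102.95123500673911
start [0.52531938 0.1481455 ]
t 6.45 pos [0.6578 0.1952 0.1978] head 76.52 shares [-0.51  -0.784  0.655] gap 0.012 F [ 0.3  0.4 -0.4] tilt [-0.003 -0.001 -1.   ]
rot [-0.001  0.001  0.   ]
```

>>> {"op": "step_arm", "data": {
  "rot": [
    [0, 0, 0],
    [0, 0, 0],
    [0, 0, 0],
    [0, 0, 0],
    [0, 0, 0]
  ],
  "travel": [
    [-0.1, -0.25, 0.1],
    [-0.25, -0.5, 0.2],
    [-0.4, -0.784, 0.35],
    [-0.51, -0.784, 0.6],
    [-0.51, -0.784, 0.65]
  ],
  "fingers": [-0.72, -0.72, -0.72, -0.72, -0.72]
}}

```text
time: 7.08
eef_pos: [0.5221, 0.1464, 0.0974]
tcp_rot: [0.786, 0.618, -0.004, -0.002]
force: [-0.0, 0.3, 0.4]
finger_gap: 0.0118
finger_force: 0.0
```

```bash
python3 -c "
from h import *
to(.5253,.1481,.004,77)"
```

```text
t 7.08 pos [0.5221 0.1464 0.0974] head 76.34 shares [0.019 0.024 0.623] gap 0.0118 F [-0.   0.3  0.4] tilt [-0.009 -0.002 -1.   ]
rot [-0.004  0.002 -0.006]
```

>>> {"op": "step_arm", "data": {
  "rot": [
    [0, 0, 0],
    [0, 0, 0],
    [0, 0, 0],
    [0, 0, 0],
    [0, 0, 0]
  ],
  "travel": [
    [0, 0, 0.2],
    [0, 0, 0.4],
    [0, 0, 0.55],
    [0, 0, 0.6],
    [0, 0, 0.6]
  ],
  "fingers": [-0.72, -0.72, -0.72, -0.72, -0.72]
}}

```text
time: 7.7
eef_pos: [0.5272, 0.1486, 0.0117]
tcp_rot: [0.786, 0.619, -0.0, -0.0]
force: [0.4, -0.1, 0.6]
finger_gap: 0.012
finger_force: 0.0
```

```bash
python3 -c "
from h import *
to(.5253,.1481,.004,77)"
```

```text
t 7.7 pos [0.5272 0.1486 0.0117] head 76.46 shares [-0.007 -0.012  0.051] gap 0.012 F [ 0.4 -0.1  0.6] tilt [-0.  0. -1.]
rot [-0.     0.    -0.004]
```

>>> {"op": "step_arm", "data": {
  "rot": [
    [0, 0, 0],
    [0, 0, 0],
    [0, 0, 0],
    [0, 0, 0],
    [0, 0, 0]
  ],
  "travel": [
    [0, 0, 0.03],
    [0, 0, 0.05],
    [-0.05, 0, 0.05],
    [-0.1, 0, 0.05],
    [-0.15, 0, 0.05]
  ],
  "fingers": [-0.72, -0.72, -0.72, -0.72, -0.72]
}}

```text
time: 8.32
eef_pos: [0.5239, 0.1327, 0.0059]
tcp_rot: [0.786, 0.619, 0.006, -0.002]
force: [-0.3, 31.1, 6.4]
finger_gap: 0.0121
finger_force: 21.3
```

>>> {"op": "step_arm", "data": {
  "rot": [
    [0, 0, 0],
    [0, 0, 0],
    [0, 0, 0],
    [0, 0, 0],
    [0, 0, 0]
  ],
  "travel": [
    [-0.06, 0, 0],
    [-0.12, 0, 0],
    [-0.18, 0, 0],
    [-0.24, 0, 0],
    [-0.3, 0, 0]
  ],
  "fingers": [-0.72, -0.72, -0.72, -0.72, -0.72]
}}

```text
time: 8.95
eef_pos: [0.5126, 0.0865, 0.0073]
tcp_rot: [0.785, 0.619, 0.003, -0.001]
force: [-4.9, 14.8, 14.3]
finger_gap: 0.0118
finger_force: 8.1
```

>>> {"op": "step_arm", "data": {
  "rot": [
    [0, 0, 0],
    [0, 0, 0],
    [0, 0, 0],
    [0, 0, 0],
    [0, 0, 0]
  ],
  "travel": [
    [-0.05, 0, 0],
    [-0.1, 0, 0],
    [-0.15, 0, 0],
    [-0.2, 0, 0],
    [-0.2, 0, 0]
  ],
  "fingers": [-0.72, -0.72, -0.72, -0.72, -0.72]
}}

```text
time: 9.57
eef_pos: [0.5033, 0.053, 0.0036]
tcp_rot: [0.786, 0.618, -0.001, -0.0]
force: [0.4, -0.3, -0.8]
finger_gap: 0.012
finger_force: 0.0
```

```bash
python3 - <<'E'
from h import *
save('top','top2');save('scene','scene2')
a=cv2.resize(cv2.imread('pics/top2.png')[180:280,230:400],None,fx=3,fy=3);b=cv2.resize(cv2.imread('pics/scene2.png')[200:300,150:320],None,fx=2.9,fy=2.9)[:,:510]
b=cv2.copyMakeBorder(b,0,0,0,max(0,510-b.shape[1]),cv2.BORDER_CONSTANT)
cv2.imwrite('pics/c4.png',np.vstack([a,b]));to(.488,-.054,.004,76.5)
E
```

```text
t 9.68 pos [0.5036 0.0535 0.0037] head 76.44 shares [-0.721  0.067 -0.002] gap 0.0118 F [ 0.3  0.  -0.2] tilt [-0.001  0.    -1.   ]
rot [-0.  0. -0.]
```

View pics/c4.png

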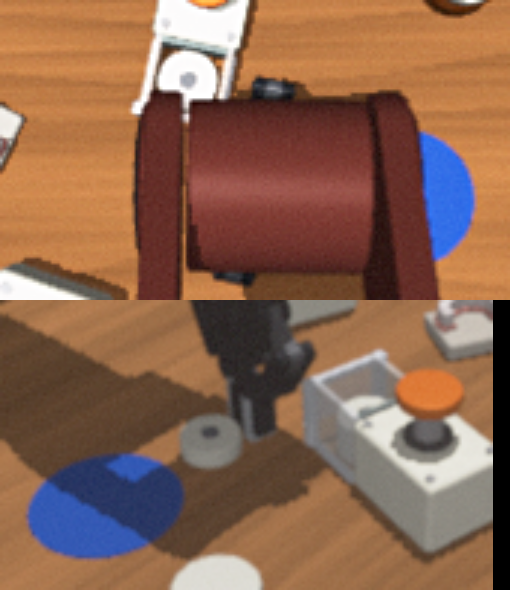

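The scene crop shows the plate flat on the bench, ahead of the fingers and clear of the dispenser, at scene pixel (222,246). The top view is blocked by the arm. I'm computing where the plate is.

```bash
python3 - <<'E'
from h import *
D=np.load('pics/scene2.npy');u,v=150+210/2.9,200+133/2.9
P=atz('scene',u,v,.014);print(P,atd('scene',u,v,D),atz('scene',186.8,270.3,0))
M=np.array([.4885,-.0545]);d=M-P[:2];L=np.linalg.norm(d);h=np.degrees(np.arctan2(d[1],d[0]));print('L',L,'head',h+180)
s=P[:2]-d/L*.036;print(s);to(*s,.004,h+180)
X=R.from_quat(observe()['tcp_rot']).as_matrix();print('plate in tool',X.T@(P-observe()['eef_pos']))
E
```

```text
[0.49833598 0.02226375 0.014     ] [0.50015119 0.02086468 0.0157912 ] [ 0.48983712 -0.05499542  0.        ]
L 0.07739133777867706 head 82.69829479490167
[0.50291137 0.05797181]
t 9.68 pos [0.5036 0.0535 0.0037] head 76.44 shares [ 0.028 -0.012 -0.002] gap 0.0118 F [ 0.3  0.  -0.2] tilt [-0.001  0.    -1.   ]
rot [-0.     0.    -0.052]
plate in tool [-0.03163541  0.00218674 -0.0102811 ]
```

>>> {"op": "step_arm", "data": {
  "rot": [
    [0, 0, 0],
    [0, 0, -0.025],
    [0, 0, -0.052],
    [0, 0, -0.052],
    [0, 0, -0.052]
  ],
  "travel": [
    [0.03, 0, 0],
    [0.04, -0.005, 0],
    [0.04, -0.01, 0],
    [0.04, -0.01, 0],
    [0.04, -0.01, 0]
  ],
  "fingers": [-0.72, -0.6, -0.43, -0.43, -0.43]
}}

```text
time: 10.3
eef_pos: [0.504, 0.0603, 0.004]
tcp_rot: [0.751, 0.661, 0.0, 0.0]
force: [0.0, -0.3, 0.0]
finger_gap: 0.0243
finger_force: 0.0
```

```bash
python3 -c "
from h import *
to(.4919,-.0277,.003,82.7)"
```

```text
t 10.3 pos [0.504  0.0603 0.004 ] head 82.7 shares [-0.592 -0.005  0.007] gap 0.0243 F [ 0.  -0.3  0. ] tilt [ 0.  0. -1.]
rot [ 0. -0. -0.]
```

>>> {"op": "step_arm", "data": {
  "rot": [
    [0, 0, 0],
    [0, 0, 0],
    [0, 0, 0],
    [0, 0, 0],
    [0, 0, 0]
  ],
  "travel": [
    [-0.03, 0, 0],
    [-0.07, 0, 0],
    [-0.13, 0, 0],
    [-0.19, 0, 0],
    [-0.25, 0, 0]
  ],
  "fingers": [-0.43, -0.43, -0.43, -0.43, -0.43]
}}

```text
time: 10.92
eef_pos: [0.499, 0.022, 0.0041]
tcp_rot: [0.751, 0.661, -0.0, 0.0]
force: [0.3, -0.1, -0.7]
finger_gap: 0.0244
finger_force: 0.1
```

>>> {"op": "step_arm", "data": {
  "rot": [
    [0, 0, 0],
    [0, 0, 0],
    [0, 0, 0],
    [0, 0, 0],
    [0, 0, 0]
  ],
  "travel": [
    [-0.06, 0, 0],
    [-0.12, 0, 0],
    [-0.18, 0, 0],
    [-0.23, 0, 0],
    [-0.27, 0, 0]
  ],
  "fingers": [-0.43, -0.43, -0.43, -0.43, -0.43]
}}

```text
time: 11.55
eef_pos: [0.494, -0.0178, 0.004]
tcp_rot: [0.751, 0.661, 0.0, -0.0]
force: [-0.6, 0.3, -0.1]
finger_gap: 0.024
finger_force: 0.1
```

>>> {"op": "step_arm", "data": {
  "rot": [
    [0, 0, 0],
    [0, 0, 0],
    [0, 0, 0],
    [0, 0, 0]
  ],
  "travel": [
    [-0.03, 0, 0],
    [-0.05, 0, 0],
    [-0.07, 0, 0],
    [-0.07, 0, 0]
  ],
  "fingers": [-0.43, -0.43, -0.43, -0.43]
}}

```text
time: 12.05
eef_pos: [0.4927, -0.0278, 0.0041]
tcp_rot: [0.751, 0.661, 0.0, 0.0]
force: [0.2, 0.1, 0.7]
finger_gap: 0.0245
finger_force: 0.0
```

```bash
python3 - <<'E'
from h import *
save('scene','scene3')
cv2.imwrite('pics/c5.png',cv2.resize(cv2.imread('pics/scene3.png')[200:320,130:290],None,fx=4,fy=4));to(.4919,-.0277,.004,82.7)
E
```

```text
t 12.1 pos [ 0.4927 -0.0277  0.0041] head 82.73 shares [-0.    -0.005  0.   ] gap 0.024 F [-0.6  0.6 -0.3] tilt [ 0. -0. -1.]
rot [0. 0. 0.]
```

View pics/c5.png

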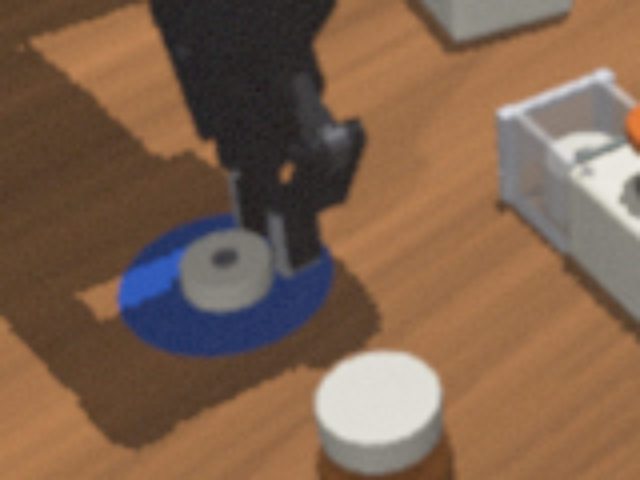

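The plate lies flat near the mat's centre, with its dot at about scene pixel (186,264). I'm backing off first, then going up.

>>> {"op": "step_arm", "data": {
  "rot": [
    [0, 0, 0],
    [0, 0, 0],
    [0, 0, 0],
    [0, 0, 0],
    [0, 0, 0]
  ],
  "travel": [
    [0.05, 0, 0],
    [0.12, 0, 0],
    [0.15, 0, -0.2],
    [0.15, 0, -0.5],
    [0.15, 0, -0.8]
  ],
  "fingers": [-0.43, -0.43, -0.43, -0.43, -0.43]
}}

```text
time: 12.72
eef_pos: [0.4951, -0.0043, 0.1249]
tcp_rot: [0.75, 0.661, -0.0, -0.0]
force: [1.5, 0.2, 0.3]
finger_gap: 0.0242
finger_force: 0.0
```

>>> {"op": "step_arm", "data": {
  "rot": [
    [0, 0, 0],
    [0, 0, 0],
    [0, 0, 0],
    [0, 0, 0],
    [0, 0, 0]
  ],
  "travel": [
    [0, -0.2, -0.2],
    [0, -0.4, -0.4],
    [0, -0.6, -0.5],
    [0, -0.7, -0.5],
    [0, -0.7, -0.5]
  ],
  "fingers": [-0.43, -0.43, -0.43, -0.43, -0.43]
}}

```text
time: 13.35
eef_pos: [0.3908, 0.0086, 0.1991]
tcp_rot: [0.75, 0.661, 0.0, 0.0]
force: [-0.2, -0.3, 0.7]
finger_gap: 0.0245
finger_force: 0.0
```

```bash
python3 - <<'E'
from h import *
save('top','top4');save('scene','scene4')
print(atz('scene',186.2,264.2,.014),atz('scene',186.8,270.3,0))
cv2.imwrite('pics/c6.png',cv2.resize(cv2.imread('pics/top4.png')[100:290,190:420],None,fx=3,fy=3));to(.49,-.05,.2)
E
```

```text
[ 0.49019003 -0.05432019  0.014     ] [ 0.48983712 -0.05499542  0.        ]
t 13.45 pos [0.3917 0.0082 0.199 ] head 82.76 shares [-0.303  0.699 -0.006] gap 0.0242 F [-0.7 -0.1  0.2] tilt [ 0.001 -0.    -1.   ]
```

View pics/c6.png

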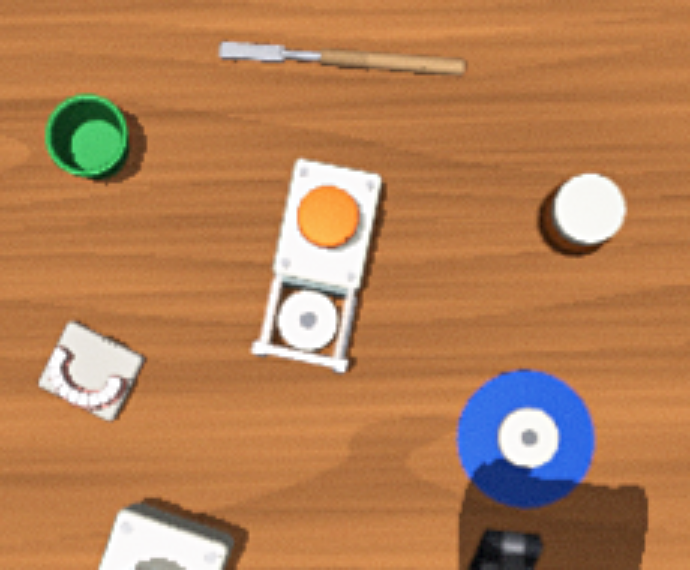

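The top crop shows the plate centred on the mat: dot at crop (529,438), mat centre at (526,439). The plunger is up, the other plates are in the magazine, the surrounding things are undisturbed and the arm is clear. I'm handing in.

```bash
python3 -c "
from rig import *
print(hand_in())"
```

```text
the job is handed in; nothing more can be done
None
```

I handed the job in: one plate was dispensed and pushed flat to within about 2 mm of the mat's centre. In the last picture the plunger is up, the other two plates are in the magazine, nothing around was disturbed and the arm is clear; early in the push the wrist briefly read about 31 N (cause not found), and the hand-in gave no verdict.

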